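Lock the decorating wheel

ROBOT

A 6-joint arm with a two-finger parallel gripper is mounted at the origin on the work surface. World frame = base frame: x ahead of the robot, y to its left, z up, the work surface at z = 0. Lengths are in m, angles in rad, forces in N, time in s.
With the tool pointing down it reaches from about 0.3 to 0.95 m from the base axis. Payload 3.1 kg.
Tool frame: the origin (TCP) lies at the very end of the fingers, on their centre line; the grasp point (between the pads) lies r.hold_point_z behind it (r.hold_point_z is the distance from the TCP to the grasp point, in m); z points along the fingers, y is the line along which they close (so a half turn about z gives the same grasp; the last joint's range is limited). The gripper opens to 85 mm and grips with 20 to 120 N. Pads are 22 mm wide; open, the fingers measure 114 mm over their backs; the gripper's body (76 mm by 85 mm) begins 54 mm behind the grasp point. The pads swing forward as they close: fully open they stand 13 mm farther back than shut.
Start: joints at [-0.07, 0.308, 1.634, -0, 1.2, -0.07], TCP at [0.625, -0, 0.231] pointing down, gripper open.
Joint ranges: [-3.06, 3.06], [-0.79, 1.96], [0.05, 2.63], [-1.19, 4.34], [0.05, 2.64], [-2.94, 2.94]. Speed limits (rad/s): [2.79, 2.79, 3.14, 3.14, 3.14, 3.14].

INTERFACE

Orientations are given as a unit quaternion [w, x, y, z].
In Python, from rig import r, camera gives the robot as it stands.
- The arm moves only by the shell command python3 -m creep 'ROWS' [FORCE]. ROWS is JSON, a list of rows, each an object of numbers: "x", "y", "z": the shift along the world's x, y, z in units of 25 mm (1.0 is 25 mm); "twist": the turn about the world's z in units of 5 degrees (1.0 is 5 degrees); "jaw": the finger opening in mm, from 0 to 85.4. A call has exactly 5 rows; each row shifts and turns the commanded pose from where the row before left it; what a row does not reach is not made up. A row lasts 1/12 s, in which the tool goes at most 41.7 mm and 7.16 degrees, less where a joint would pass 70% of its speed; a pose out of reach is approached as far as the arm can. A call is refused whole if a number of a shift passes 1 or a number of a turn 1, either way. A call with a gripper value outside its range is refused whole. The fingers move at their own pace and stop on an object; FORCE is the grip in N (left out, the last holds). Time passes only in rows, so rows that do not move let the fingers close, or fill a call up. It gives the time, the measured TCP pose, the force, the opening and the grip force at its end, in the units of the state.
- r.get_obs(): the state, without advancing time (a new reading comes with each control period).
- camera(name): name is "scene" or "side" or "wrist"; returns a dict with "pixels" (400x640x3 uint8, red, green, blue), "vertical_fov" (degrees; the focal length in pixels is half the picture's height over the tangent of half this angle, whatever the lens; pixels are square), "cx", "cy" (the principal point, pixels), "xyz" and "attitude" of the camera in the world. Camera axes: x right, y up, looking along -z (the intrinsics and any distortion apply to the point x, -y, -z); pixel columns grow to the right and rows downward; lengths in m; the calibration is good to about 2 mm. A picture is of the moment at which its call begins. There is no depth.
- r.hand_in(): hands the job in; it is judged then, once.
The state is a dict: "t": time; "qpos": joint angles; "qvel": joint speeds; "joint_efforts": joint torques, N m; "tool_pos": TCP position; "ee_rot": TCP orientation; "ft_force": force on the tool from outside, world axes, zero at the start; "wrist_torque": the same for the moment, N m; "opening": finger opening in m; "finger_force": force on a finger pad.
Only numpy, scipy, OpenCV 4.12 (cv2) and the standard library are available. Lean on these libraries where they do the work, as an engineer would, in place of code of your own. Each camera call takes 0.05 s, during which the arm holds its last target. There are 200 camera calls.

TASK

Lock the decorating wheel so the glass can be painted: with the fingertips, gently push the upright peg on the wheel round until the wheel's slot faces the lock bar, then gently push the bar by its upright tab fully home into the slot. Push only, never grip or force the peg or the tab. Leave the glass standing on the wheel without touching it, leave everything else on the table where it is, and finish with the hand clear.

Things in the scene. Friction and masses are not known exactly. Their poses are not given: they have to be found in the camera images.
- wheel_base: dark cast base of the decorating wheel (banding wheel), fixed to the table, differently placed and turned each time. Origin on the table under the wheel's axis, z up. A guide arm (50 mm wide, 30 mm high) runs from the base along its +y to 145 mm from the axis; on it two cheeks and a bridge (62 mm high at most, 108 to 136 mm from the axis) guide the lock bar.
- wheel_centre (a point): centre of the wheel's top on its vertical axis, 51 mm above the table. The wheel is a flat aluminium disc, radius 100 mm, 14 mm thick, its outer part's top 50 mm and underside 36 mm above the table. It turns either way without stops, with light friction (about 0.12 N m, 1.5 N at the peg), and stays where it is left.
- wheel_turn (a joint): angle of the wheel about the vertical axis relative to its base (rad, counterclockwise seen from above positive, no stops, not wrapped). At 0, and equally at 6.283, the slot faces the lock bar. Starts between 0.7 and 5.58, so go down to 0 or up to 6.283, whichever is nearer. Seen from the axis, slot_mouth lies at the base's yaw + 1.571 + this angle, the peg on the opposite side (base's yaw - 1.571 + this angle).
- slot_mouth (a point): middle of the mouth of the wheel's only slot, on the rim (100 mm from the axis) at the height of the wheel's top (50 mm). The slot is a radial cut right through the disc, 22 mm wide, 38 mm deep from the rim, flared to 30 mm at the mouth.
- bar_gate (a point): fixed point on the base, 100 mm from the axis along the base's +y and 50 mm above the table: where the lock bar's line crosses the rim. The slot is lined up when slot_mouth is here.
- peg_top (a point): centre of the top of the upright round steel peg standing on the wheel, diameter 16 mm, 35 mm tall (from 50 to 85 mm above the table), 82 mm from the axis, exactly opposite the slot. To be pushed sideways to turn the wheel.
- bar_slide (a joint): travel of the lock bar (m): slides straight towards the wheel's axis, 0 fully out, 0.042 fully home at its stop. Starts at 0 to 0.008. Friction about 2.5 N, no spring; it stays where it is left. The flat steel bar is 14 mm wide, 10 mm high (38 to 48 mm above the table) with a round nose, 112 mm from the axis at 0; at 0.012 it reaches the rim, which stops it unless the slot is lined up within about 7 mm; fully home it is 42 mm nearer the axis, 30 mm inside the slot.
- tab_face (a point): middle of the top edge of the outer face (the one away from the wheel) of the push tab, an upright steel plate at the bar's outer end that moves with it: 34 mm wide across the bar, 8 mm thick along it, from 34 to 78 mm above the table. This face is 190 mm from the axis at bar value 0, 148 mm when home; push it here, towards the wheel's axis.
- wheel: the wheel with its peg. Origin on the axis, 36 mm above the table; the slot lies along its +y, the peg along its -y.
- lock_bar: the lock bar with its tab. Axes as the base's (the wheel lies towards -y); origin on the wheel's axis at table height when the bar value is 0, moving along the base's -y with the bar.
- glass: small open clear glass, radius 30 mm, 58 mm tall (51 to 109 mm above the table), standing loose near the middle of the wheel and turning with it. Origin at the centre of its underside. Not to be touched.
- paint_jar: bystander: white jar with black lid, radius 22 mm, 45 mm tall, beside the lock bar. Origin under its centre.
- glue_bottle: bystander: slim white bottle, radius 16 mm, 90 mm tall, near the wheel. Origin under its centre.
- tape_roll: bystander: roll of tape lying flat, outer radius 27 mm, 20 mm tall, beside the lock bar. Origin under its centre.
- brush: bystander: paint brush, 190 mm long, lying along its x.
- brayer: bystander: rubber hand roller, 90 mm wide (along its y), its wooden handle towards its -x, 135 mm long.
- mug: bystander: white mug, radius 38 mm, 85 mm tall. Origin under its centre.
- water_glass: bystander: drinking glass, radius 36 mm, 80 mm tall. Origin under its centre.

How it is judged:
By the outcome, as a careful person would: the job done as asked, in the order asked, and still so for the second after the job is handed in, with the robot touching nothing.
It also fails if it takes over 58 s, if anything falls off the work surface, if the arm or the gripper's body presses on something with over 40 N, if the wrist force passes 120 N, or if a joint passes its speed limit or range.

## Working session

There is one attempt and no reset: what is moved stays moved. The work goes in short steps, Python scripts to look and compute and a shell command to move; the robot and the scene stay as the last step left them, time stands still between calls to the robot, and variables do not carry over. Pictures are saved under pics/ and viewed, at most 10 in all, crops included, and the job is handed in when it is done.

```bash
mkdir -p pics; ls; python3 - <<'E'
from rig import r,camera
import cv2
o=r.get_obs();print(o['t'],o['tool_pos'],o['ee_rot'],o['opening'],r.hold_point_z)
for n in("scene","side"):
    c=camera(n);print(n,c['vertical_fov'],c['cx'],c['cy'],c['xyz'],c['attitude'],c.keys())
    cv2.imwrite(f'pics/{n}0.png',c['pixels'][:,:,::-1])
E
```

```text
pics
0.0 [6.24190025e-01 4.95382744e-05 2.30043598e-01] [-0.00085561  0.70709359  0.70711907 -0.00073318] 0.08547528890619147 0.0187
scene 49.65948349580194 319.46810657771056 200.9373164152879 [ 1.04716733 -0.62618187  0.7861964 ] [0.86555276 0.38811367 0.12372745 0.29133782] dict_keys(['pixels', 'vertical_fov', 'cx', 'cy', 'xyz', 'attitude'])
side 52.168590346532405 323.8803117031664 202.0063628735843 [0.40189078 0.76353771 0.84322675] [-0.11287225 -0.0431822   0.38048634  0.9168562 ] dict_keys(['pixels', 'vertical_fov', 'cx', 'cy', 'xyz', 'attitude'])
```

View pics/scene0.png

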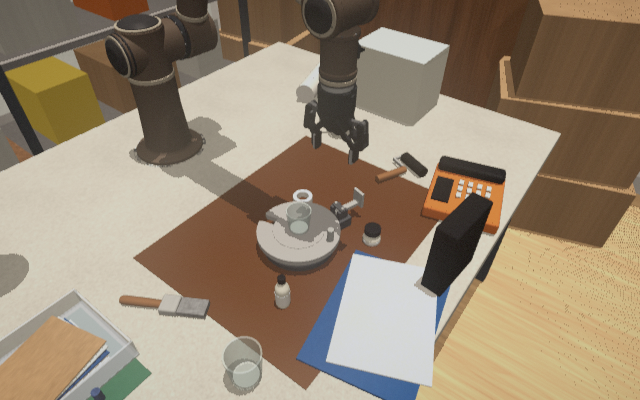

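View pics/side0.png

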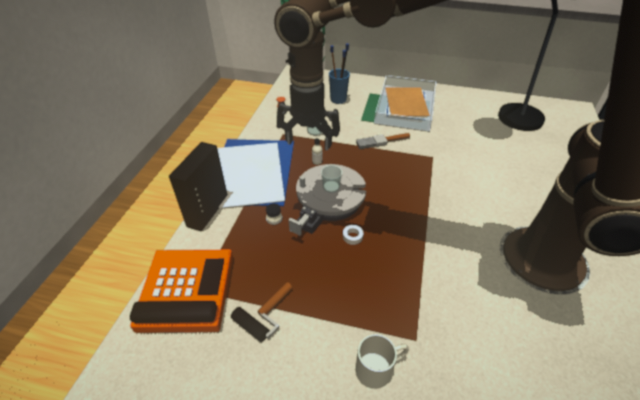

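Scene: the wheel is centred near (299,232), with the peg at (330,235), the tab at (358,198) and the slot at the left near (270,213). Side: the wheel is near (331,190), with the tab at about (296,224) and the peg at (303,183). I'll enlarge both.

```bash
python3 - <<'E'
import cv2,numpy as np
a=cv2.imread('pics/scene0.png')[170:290,245:405]
b=cv2.imread('pics/side0.png')[145:265,255:415]
cv2.imwrite('pics/c1.png',cv2.resize(a,None,fx=5,fy=5,interpolation=cv2.INTER_CUBIC))
cv2.imwrite('pics/c2.png',cv2.resize(b,None,fx=5,fy=5,interpolation=cv2.INTER_CUBIC))
E
```

```text
(no output)
```

View pics/c1.png

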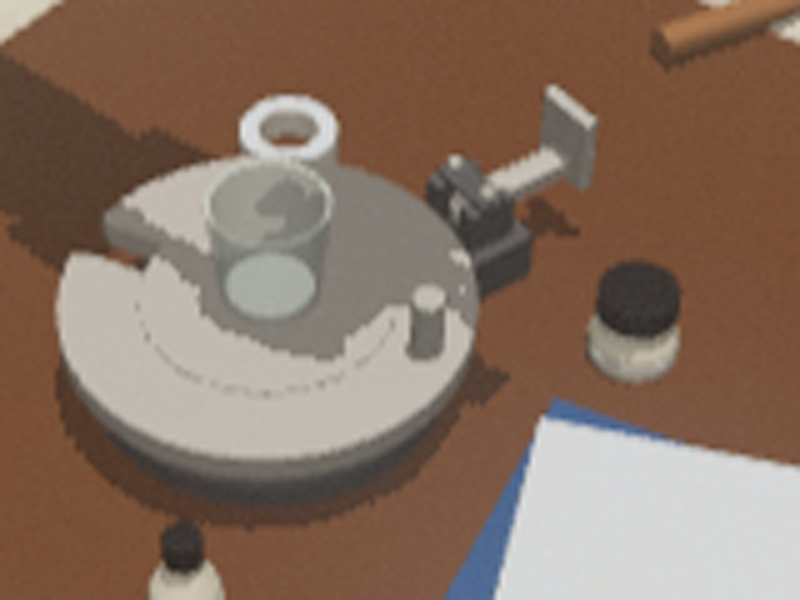

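View pics/c2.png

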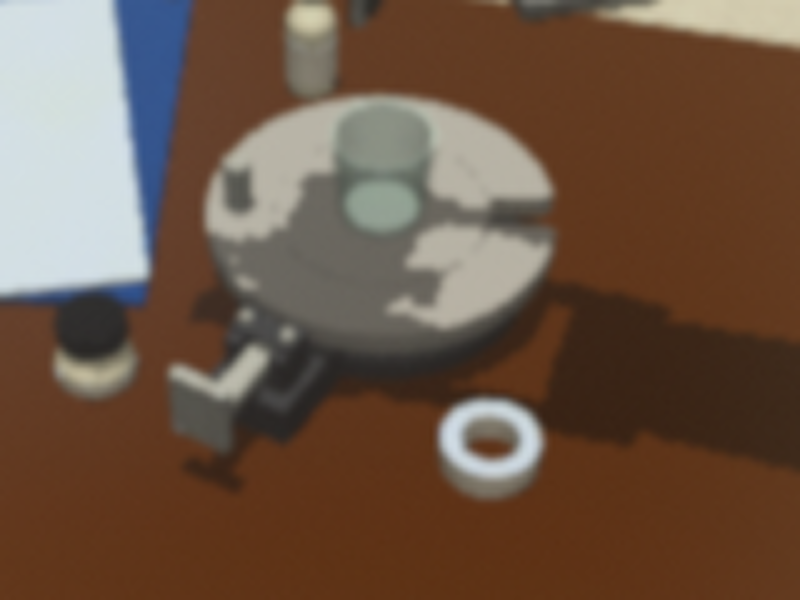

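```bash
cat > h.py <<'E'
import numpy as np
from scipy.spatial.transform import Rotation as R
from scipy.optimize import least_squares
CAM={'scene':(49.65948,319.468,200.937,[1.04716733,-0.62618187,0.7861964],[0.86555276,0.38811367,0.12372745,0.29133782]),
'side':(52.16859,323.880,202.006,[0.40189078,0.76353771,0.84322675],[-0.11287225,-0.0431822,0.38048634,0.9168562])}
OFF={'scene':(245,170),'side':(255,145)}
def proj(n,P):
    f,cx,cy,t,q=CAM[n]; f=200/np.tan(np.radians(f/2))
    p=(np.atleast_2d(P)-t)@R.from_quat(q,scalar_first=True).as_matrix()
    return np.c_[cx-f*p[:,0]/p[:,2],cy+f*p[:,1]/p[:,2]]
def unc(n,c,s=5): return (np.array(c,float)+.5)/s-.5+OFF[n]
def back(n,uv,z):
    return least_squares(lambda a:(proj(n,[a[0],a[1],z])-uv).ravel(),[.6,0]).x
def pts(x,y,yaw,th,b):
    d=lambda a:np.array([np.cos(a),np.sin(a)]); c=np.array([x,y]);k=yaw+np.pi/2
    return dict(peg=[*(c-.082*d(k+th)),.085],slot=[*(c+.1*d(k+th)),.05],tab=[*(c+(.186-b)*d(k)),.078])
def rim(n,x,y):
    a=np.linspace(0,2*np.pi,721);uv=proj(n,np.c_[x+.1*np.cos(a),y+.1*np.sin(a),0*a+.05])
    return uv[:,0].min(),uv[:,0].max(),uv[:,1].min(),uv[:,1].max()
E
python3 - <<'E'
from h import *
M={'scene':dict(peg=(430,297),slot=(86,243),tab=(572,103)),'side':dict(peg=(236,168),slot=(553,219),tab=(202,383))}
E={'scene':(57,477,155,462),'side':(205,555,95,355)}
def f(p):
    P=pts(*p);o=[]
    for n in M:
        for k in M[n]: o+=list((proj(n,P[k])[0]-unc(n,M[n][k])))
        e=E[n];a=unc(n,(e[0],e[2]));b=unc(n,(e[1],e[3]))
        o+=list(np.array(rim(n,*p[:2]))-[a[0],b[0],a[1],b[1]])
    return np.array(o)
for y0 in(0,):
  for t0 in (1,2,3,4,5):
    s=least_squares(f,[.65,0,y0,t0,0],loss='soft_l1')
    print(s.cost,s.x)
    if s.cost<60: print(f(s.x).round(1)); print(pts(*s.x)); break
for n in M:
  for k,z in(('peg',.085),('slot',.05),('tab',.078)): print(n,k,back(n,unc(n,M[n][k]),z))
# glass bottom, jar, tape
print(back('scene',unc('scene',(268,288)),.052),back('side',unc('side',(382,207)),.052))
print('jar',back('scene',unc('scene',(638,285)),.045),back('side',unc('side',(92,322)),.045))
print('tape',back('scene',unc('scene',(289,128)),.02),back('side',unc('side',(491,436)),.02))
print('bottle',back('scene',unc('scene',(182,533)),.09),back('side',unc('side',(311,12)),.09))
E
```

```text
6.392426775099171 [ 5.82947060e-01 -7.51586854e-02 -2.84063037e-01  2.09265631e+00
  1.77149208e-04]
[ 0.6 -0.3 -0.1 -1.1  0.  -0.   0.4  0.9  0.3 -0.5  0.  -1.3  0.7 -1.8
 -0.  -0.   0.3  0.4  0.3 -4. ]
{'peg': [np.float64(0.6626395212464966), np.float64(-0.05584258977428836), 0.085], 'slot': [np.float64(0.4857611306757714), np.float64(-0.09871489959204831), 0.05], 'tab': [np.float64(0.6350254298292642), np.float64(0.10321725250766134), 0.078]}
scene peg [ 0.66212845 -0.05738834]
scene slot [ 0.48856257 -0.10142383]
scene tab [0.63511996 0.1030631 ]
side peg [ 0.66116261 -0.0505286 ]
side slot [ 0.48637196 -0.09074639]
side tab [0.63496231 0.1033377 ]
[ 0.57937512 -0.07279854] [ 0.58251257 -0.07439424]
jar [0.71502003 0.0428377 ] [0.71577936 0.04663336]
tape [0.49196165 0.05204452] [0.49276403 0.0520577 ]
bottle [ 0.66329696 -0.23025095] [ 0.65478776 -0.19219873]
```

The fit is good: axis at about (0.583,-0.075), yaw -0.284, turn 2.09 (so go down, clockwise), bar 0. Next I close the fingers and approach from behind the peg.

```bash
python3 -m creep '[{"x":0.22,"y":-0.1,"z":-0.6,"twist":0.54,"jaw":0},{"x":0.22,"y":-0.1,"z":-0.8,"twist":0.54,"jaw":0},{"x":0.22,"y":-0.1,"z":-0.8,"twist":0.54,"jaw":0},{"x":0.22,"y":-0.1,"z":-0.8,"twist":0.54,"jaw":0},{"x":0.22,"y":-0.1,"z":-0.6,"twist":0.54,"jaw":0}]' 30
python3 -m creep '[{"jaw":0},{"jaw":0},{"jaw":0},{"jaw":0},{"jaw":0}]'
```

```text
t: 0.52
tool_pos: [0.6513, -0.0125, 0.1387]
ee_rot: [-0.001, 0.618, 0.786, -0.001]
ft_force: [-0.6, 1.1, 0.4]
opening: 0.0258
finger_force: 0.0$[0]: bad value
```

```bash
python3 -m creep '[{"x":0,"y":0,"z":-0.2,"twist":0,"jaw":0},{"x":0,"y":0,"z":-0.5,"twist":0,"jaw":0},{"x":0,"y":0,"z":-0.8,"twist":0,"jaw":0},{"x":0,"y":0,"z":-0.8,"twist":0,"jaw":0},{"x":0,"y":0,"z":-0.7,"twist":0,"jaw":0}]'; python3 - <<'E'
from rig import r,camera
import cv2,numpy as np
a=camera('scene')['pixels'][150:290,245:405,::-1];b=camera('side')['pixels'][125:265,255:415,::-1]
cv2.imwrite('pics/d1.png',cv2.resize(np.hstack([a,b]),None,fx=2.5,fy=2.5,interpolation=cv2.INTER_CUBIC))
print(r.get_obs()['tool_pos'],r.get_obs()['ft_force'])
E
```

```text
t: 0.93
tool_pos: [0.6525, -0.0123, 0.0658]
ee_rot: [0.0, 0.62, 0.785, 0.0]
ft_force: [-0.4, -0.4, -0.0]
opening: -0.0001
finger_force: 0.0
[ 0.64923688 -0.01206797  0.06288685] [-0.73124456 -0.57240717 -0.12218679]
```

View pics/d1.png

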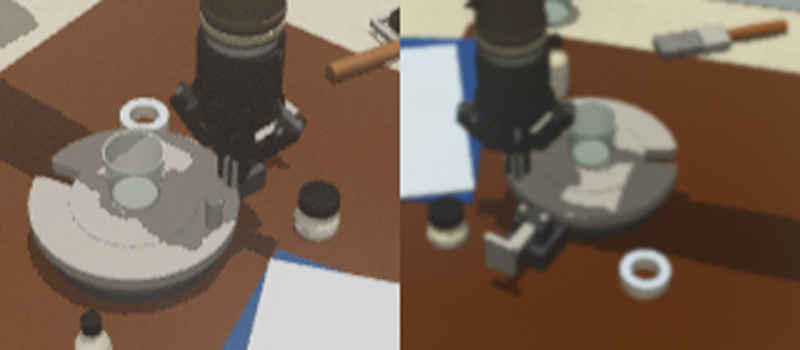

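The pictures show the tips (scene 232,195; side 515,165) clear behind the peg. The knuckles flare along the closing axis towards the glass, so I'll turn the hand +90° to make that axis tangential.

```bash
for i in 1; do python3 -m creep '[{"x":0,"y":0,"z":0,"twist":1,"jaw":0},{"x":0,"y":0,"z":0,"twist":1,"jaw":0},{"x":0,"y":0,"z":0,"twist":1,"jaw":0},{"x":0,"y":0,"z":0,"twist":1,"jaw":0},{"x":0,"y":0,"z":0,"twist":1,"jaw":0}]'
python3 -m creep '[{"x":0,"y":0,"z":0,"twist":1,"jaw":0},{"x":0,"y":0,"z":0,"twist":1,"jaw":0},{"x":0,"y":0,"z":0,"twist":1,"jaw":0},{"x":0,"y":0,"z":0,"twist":1,"jaw":0},{"x":0,"y":0,"z":0,"twist":1,"jaw":0}]'
python3 -m creep '[{"x":0,"y":0,"z":0,"twist":1,"jaw":0},{"x":0,"y":0,"z":0,"twist":1,"jaw":0},{"x":0,"y":0,"z":0,"twist":1,"jaw":0},{"x":0,"y":0,"z":0,"twist":1,"jaw":0},{"x":0,"y":0,"z":0,"twist":1,"jaw":0}]'
python3 -m creep '[{"x":0,"y":0,"z":0,"twist":1,"jaw":0},{"x":0,"y":0,"z":0,"twist":1,"jaw":0},{"x":0,"y":0,"z":0,"twist":1,"jaw":0},{"x":0,"y":0,"z":0,"twist":0,"jaw":0},{"x":0,"y":0,"z":0,"twist":0,"jaw":0}]'; done
python3 - <<'E'
from rig import r
import numpy as np
o=r.get_obs();print(o['tool_pos'],o['qpos'],o['ft_force'])
C=np.array([.583,-.0752])
# commanded path: peg angle deg -> tcp, with standoff s
for s,phis in((.025,(13.6,)),(.023,np.arange(13.6,-107,-10.))):
  for p in phis:
    a=np.radians(p);q=C+.082*np.array([np.cos(a),np.sin(a)])+s*np.array([-np.sin(a),np.cos(a)])
    print(p,q.round(4))
E
```

```text
t: 1.45
tool_pos: [0.6536, -0.0125, 0.0682]
ee_rot: [0.001, 0.433, 0.901, 0.001]
ft_force: [-0.3, 0.0, -0.1]
opening: 0.0003
finger_force: 0.0
t: 1.87
tool_pos: [0.6536, -0.0125, 0.0683]
ee_rot: [0.001, 0.227, 0.974, 0.0]
ft_force: [0.3, 0.3, -0.0]
opening: 0.0001
finger_force: 0.0
t: 2.28
tool_pos: [0.6536, -0.0125, 0.0683]
ee_rot: [0.001, 0.011, 1.0, -0.0]
ft_force: [-0.9, 0.2, -0.2]
opening: -0.0002
finger_force: 0.0
t: 2.7
tool_pos: [0.6534, -0.0125, 0.0678]
ee_rot: [0.001, -0.116, 0.993, -0.0]
ft_force: [-0.1, 0.4, -0.1]
opening: 0.0002
finger_force: 0.0
[ 0.65339489 -0.01249162  0.06781698] [-8.57320730e-02  5.43529970e-01  1.66220992e+00  1.00295820e-05
  9.33591154e-01 -1.88970330e+00] [-0.10862316  0.38215641 -0.14604115]
13.6 [ 0.6568 -0.0316]
13.6 [ 0.6573 -0.0336]
3.5999999999999996 [ 0.6634 -0.0471]
-6.4 [ 0.6671 -0.0615]
-16.4 [ 0.6682 -0.0763]
-26.4 [ 0.6667 -0.0911]
-36.4 [ 0.6626 -0.1053]
-46.4 [ 0.6562 -0.1187]
-56.4 [ 0.6475 -0.1308]
-66.4 [ 0.6369 -0.1411]
-76.4 [ 0.6246 -0.1495]
-86.4 [ 0.6111 -0.1556]
-96.4 [ 0.5967 -0.1593]
-106.4 [ 0.5819 -0.1604]
```

```bash
python3 -m creep '[{"x":0.04,"y":-0.2,"z":-0.1,"twist":0,"jaw":0},{"x":0.04,"y":-0.2,"z":-0.1,"twist":0,"jaw":0},{"x":0.04,"y":-0.2,"z":0,"twist":0,"jaw":0},{"x":0.04,"y":-0.2,"z":0,"twist":0,"jaw":0},{"x":0,"y":0,"z":0,"twist":0,"jaw":0}]'
python3 -m creep '[{"x":0.08,"y":-0.15,"z":0,"twist":-0.5,"jaw":0},{"x":0.08,"y":-0.15,"z":0,"twist":-0.5,"jaw":0},{"x":0.08,"y":-0.15,"z":0,"twist":-0.5,"jaw":0},{"x":0.05,"y":-0.14,"z":0,"twist":-0.5,"jaw":0},{"x":0,"y":0,"z":0,"twist":0,"jaw":0}]'
python3 - <<'E'
from rig import r,camera
import cv2,numpy as np
a=camera('scene')['pixels'][150:290,245:405,::-1];b=camera('side')['pixels'][125:265,255:415,::-1]
cv2.imwrite('pics/d2.png',cv2.resize(np.hstack([a,b]),None,fx=2.5,fy=2.5,interpolation=cv2.INTER_CUBIC))
E
```

```text
t: 3.12
tool_pos: [0.6568, -0.034, 0.0611]
ee_rot: [0.0, -0.117, 0.993, -0.0]
ft_force: [0.6, 0.6, -0.5]
opening: 0.0004
finger_force: 0.0
t: 3.53
tool_pos: [0.6638, -0.0478, 0.0611]
ee_rot: [-0.0, -0.03, 1.0, 0.0]
ft_force: [-0.1, -0.2, -0.2]
opening: -0.0001
finger_force: 0.0
```

View pics/d2.png

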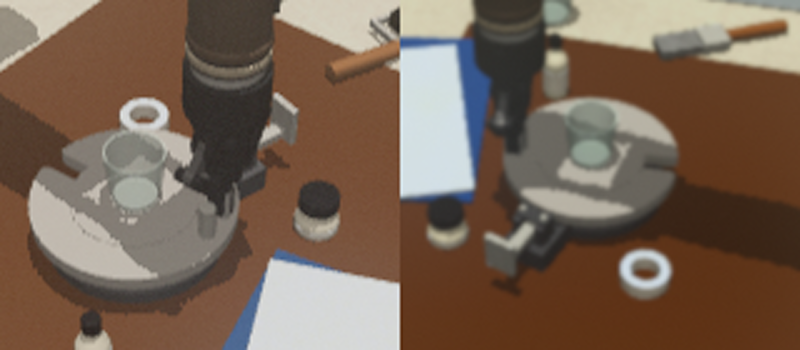

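The peg has begun to turn: the slot mouth moved to about (65,155) in the left crop, with the finger behind the peg at (210,205) and the glass clear. I'll continue along the arc.

```bash
python3 -m creep '[{"x":0.08,"y":-0.29,"z":0,"twist":-1,"jaw":0},{"x":0.07,"y":-0.29,"z":0,"twist":-1,"jaw":0},{"x":0.03,"y":-0.3,"z":0,"twist":-1,"jaw":0},{"x":0.01,"y":-0.3,"z":0,"twist":-1,"jaw":0},{"x":-0.02,"y":-0.3,"z":0,"twist":-1,"jaw":0}]'
python3 -m creep '[{"x":-0.04,"y":-0.29,"z":0,"twist":-1,"jaw":0},{"x":-0.07,"y":-0.29,"z":0,"twist":-1,"jaw":0},{"x":-0.09,"y":-0.28,"z":0,"twist":-1,"jaw":0},{"x":-0.12,"y":-0.27,"z":0,"twist":-1,"jaw":0},{"x":-0.14,"y":-0.26,"z":0,"twist":-1,"jaw":0}]'
```

```text
t: 4.05
tool_pos: [0.6681, -0.0835, 0.0612]
ee_rot: [-0.0, 0.188, 0.982, 0.001]
ft_force: [0.0, 2.2, 0.9]
opening: 0.0003
finger_force: 1.0
t: 4.47
tool_pos: [0.657, -0.1185, 0.0613]
ee_rot: [0.0, 0.396, 0.918, 0.001]
ft_force: [1.2, 0.6, -1.1]
opening: -0.0003
finger_force: 1.0
```

```bash
python3 -m creep '[{"x":-0.16,"y":-0.25,"z":0,"twist":-1,"jaw":0},{"x":-0.19,"y":-0.23,"z":0,"twist":-1,"jaw":0},{"x":-0.2,"y":-0.22,"z":0,"twist":-1,"jaw":0},{"x":-0.22,"y":-0.2,"z":0,"twist":-1,"jaw":0},{"x":-0.24,"y":-0.18,"z":0,"twist":-1,"jaw":0}]'
python3 - <<'E'
from rig import r,camera
import cv2,numpy as np
a=camera('scene')['pixels'][150:290,245:405,::-1];b=camera('side')['pixels'][125:265,255:415,::-1]
cv2.imwrite('pics/d3.png',cv2.resize(np.hstack([a,b]),None,fx=2.5,fy=2.5,interpolation=cv2.INTER_CUBIC))
o=r.get_obs();print(o['tool_pos'],o['ft_force'])
E
```

```text
t: 4.88
tool_pos: [0.632, -0.1459, 0.0613]
ee_rot: [0.001, 0.586, 0.811, 0.001]
ft_force: [2.1, 1.0, -1.6]
opening: 0.0
finger_force: 1.0
[ 0.63051964 -0.14637437  0.06115021] [0.09454453 0.15632707 0.24237428]
```

View pics/d3.png

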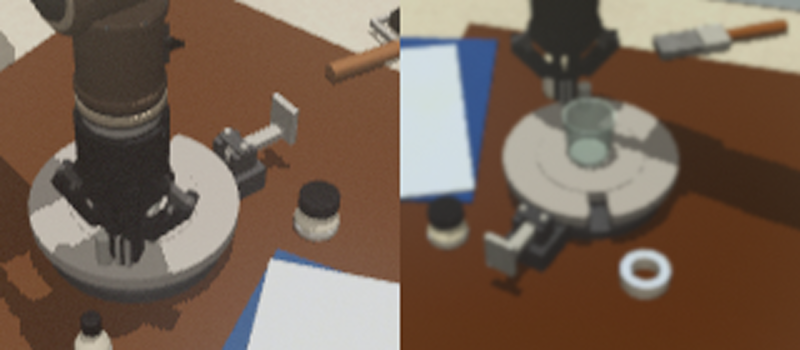

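The side view shows the slot mouth at about (598,212–218) in the crop, near the bridge. I'll compute the remaining turn.

```bash
python3 - <<'E'
from h import *
C=np.array([.583,-.0752])
for c in((590,214),(606,214),(598,214),(598,230)):
    uv=(np.array(c)-[400,0]+.5)/2.5-.5+[255,125]
    p=back('side',uv,.05)-C;print(c,np.hypot(*p),np.degrees(np.arctan2(p[1],p[0])), 'target',90-np.degrees(.284))
for d in range(70,130,5):
    a=np.radians(d);print(d,((proj('side',[C[0]+.1*np.cos(a),C[1]+.1*np.sin(a),.05])[0]-[255,125])*2.5+[400,0]).round(0))
E
```

```text
(590, 214) 0.09513691169656763 102.88227779726822 target 73.72799861828463
(606, 214) 0.09628181834451895 113.19509077025927 target 73.72799861828463
(598, 214) 0.09532200773551056 108.06923225488438 target 73.72799861828463
(598, 230) 0.11879211162832223 107.04253329862983 target 73.72799861828463
70 [539. 205.]
75 [546. 208.]
80 [553. 211.]
85 [561. 213.]
90 [569. 214.]
95 [576. 216.]
100 [585. 216.]
105 [593. 217.]
110 [601. 216.]
115 [609. 215.]
120 [617. 214.]
125 [624. 212.]
```

```bash
python3 -m creep '[{"x":-0.25,"y":-0.16,"z":0,"twist":-1,"jaw":0},{"x":-0.27,"y":-0.13,"z":0,"twist":-1,"jaw":0},{"x":-0.27,"y":-0.11,"z":0,"twist":-1,"jaw":0},{"x":-0.28,"y":-0.09,"z":0,"twist":-1,"jaw":0},{"x":-0.25,"y":-0.06,"z":0,"twist":-1,"jaw":0}]'
python3 -m creep '[{"x":-0.16,"y":-0.03,"z":0,"twist":-0.5,"jaw":0},{"x":-0.14,"y":-0.02,"z":0,"twist":-0.5,"jaw":0},{"x":-0.12,"y":-0.01,"z":0,"twist":-0.4,"jaw":0},{"x":-0.1,"y":0,"z":0,"twist":-0.3,"jaw":0},{"x":0,"y":0,"z":0,"twist":0,"jaw":0}]'
cat > look.py <<'E'
import sys
from rig import r,camera
import cv2,numpy as np
b=camera('side')['pixels'][165:255,275:395,::-1]
cv2.imwrite(f'pics/{sys.argv[1]}.png',cv2.resize(b,None,fx=6,fy=6,interpolation=cv2.INTER_CUBIC))
o=r.get_obs();print(o['tool_pos'],o['ft_force'])
E
python3 look.py e1
```

```text
t: 5.4
tool_pos: [0.5994, -0.1601, 0.0617]
ee_rot: [0.001, 0.746, 0.666, 0.001]
ft_force: [1.8, -1.6, -1.1]
opening: -0.0001
finger_force: 1.0
t: 5.82
tool_pos: [0.5856, -0.1614, 0.0616]
ee_rot: [0.0, 0.793, 0.609, 0.0]
ft_force: [1.8, -1.1, 0.8]
opening: 0.0001
finger_force: 0.3
[ 0.58554339 -0.16132746  0.06157766] [ 0.16570097 -0.91277417 -0.5522918 ]
```

View pics/e1.png

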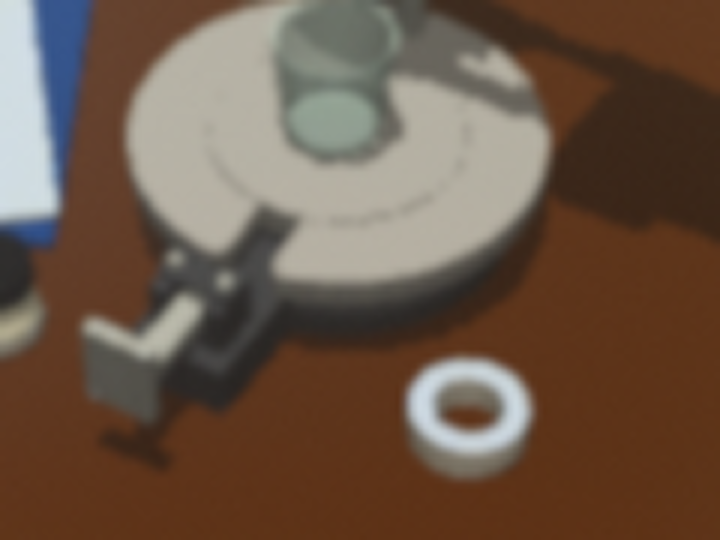

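The slot's inner end is at about (278,212), with edges (258,207)→(232,250) and (298,217)→(270,270). It is almost in line with the bar.

```bash
python3 - <<'E'
from h import *
OFF['side']=(275,165)
C=np.array([.583,-.0752])
for c in((258,207),(298,217),(278,212),(232,250),(270,272)):
    p=back('side',unc('side',c,6),.05)-C
    k=np.pi/2-.284
    print(c,'along',p@[np.cos(k),np.sin(k)],'lateral(ccw+)',p@[-np.sin(k),np.cos(k)],np.degrees(np.arctan2(p[1],p[0])))
a=k=np.pi/2-.284
for d in(65,69,73.7,78,82):
    a=np.radians(d);P=[[C[0]+q*np.cos(a),C[1]+q*np.sin(a),.05] for q in(.062,.1)]
    print(d,((proj('side',P)-OFF['side']+.5)*6-.5).round(0).tolist())
E
```

```text
(258, 207) along 0.06404436405992492 lateral(ccw+) -0.006099339718341563 68.28777610309805
(298, 217) along 0.06033373860572596 lateral(ccw+) 0.013071940646798714 85.95278623762799
(278, 212) along 0.06218538819056639 lateral(ccw+) 0.0035052264183920083 76.95419672957179
(232, 250) along 0.09388420629948421 lateral(ccw+) -0.0020384602020553665 72.48415982577734
(270, 272) along 0.09705290236534661 lateral(ccw+) 0.01982958673726322 85.275581392729
65 [[255.0, 201.0], [202.0, 246.0]]
69 [[262.0, 205.0], [214.0, 253.0]]
73.7 [[272.0, 209.0], [229.0, 260.0]]
78 [[280.0, 212.0], [243.0, 266.0]]
82 [[289.0, 215.0], [257.0, 270.0]]
```

```bash
python3 -m creep '[{"x":-0.06,"y":0,"z":0,"twist":-0.2,"jaw":0},{"x":-0.06,"y":0,"z":0,"twist":-0.2,"jaw":0},{"x":-0.06,"y":0.01,"z":0,"twist":-0.2,"jaw":0},{"x":-0.04,"y":0,"z":0,"twist":-0.2,"jaw":0},{"x":0,"y":0,"z":0,"twist":0,"jaw":0}]'
python3 look.py e2
```

```text
t: 6.28
tool_pos: [0.5796, -0.1611, 0.0615]
ee_rot: [0.0, 0.814, 0.58, -0.0]
ft_force: [1.3, -0.8, 0.5]
opening: 0.0005
finger_force: 0.6
[ 0.57968289 -0.16108365  0.06141713] [ 0.63984215 -0.36811499  0.74700851]
```

View pics/e2.png

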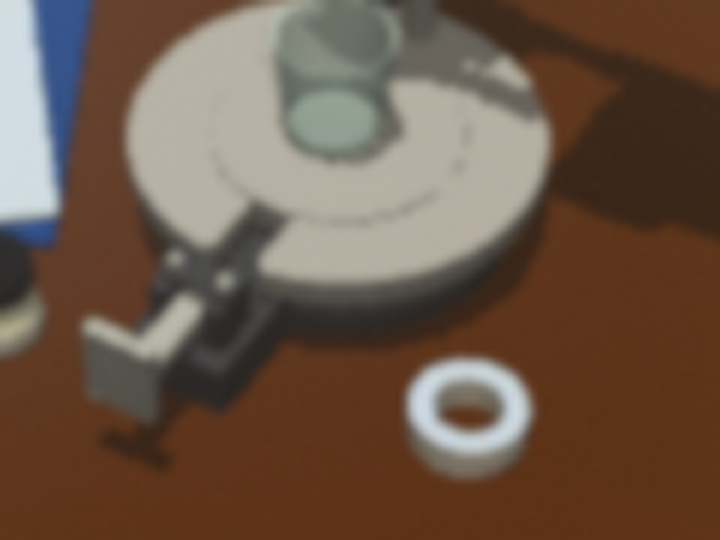

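The slot's inner end is at about (269,210), against (272,209) for perfect alignment, so it lines up. I'll back off the peg, lift, and go round to the tab.

```bash
python3 -m creep '[{"x":0.3,"y":-0.05,"z":0,"twist":0.25,"jaw":0},{"x":0.5,"y":-0.05,"z":0.2,"twist":0.25,"jaw":0},{"x":0,"y":0,"z":0.8,"twist":0,"jaw":0},{"x":0,"y":0,"z":1,"twist":0,"jaw":0},{"x":0,"y":0,"z":1,"twist":0,"jaw":0}]'
python3 -m creep '[{"x":0,"y":0,"z":1,"twist":0,"jaw":0},{"x":0,"y":0,"z":1,"twist":0,"jaw":0},{"x":0,"y":0.3,"z":0.2,"twist":0,"jaw":0},{"x":0.14,"y":0.9,"z":0,"twist":0,"jaw":0},{"x":0.14,"y":0.9,"z":0,"twist":0,"jaw":0}]'
python3 -m creep '[{"x":0.15,"y":1,"z":0,"twist":0,"jaw":0},{"x":0.15,"y":1,"z":0,"twist":0,"jaw":0},{"x":0.15,"y":1,"z":0,"twist":0,"jaw":0},{"x":0.15,"y":1,"z":0,"twist":0,"jaw":0},{"x":0.15,"y":1,"z":0,"twist":0,"jaw":0}]'
python3 -m creep '[{"x":0.15,"y":1,"z":0,"twist":0,"jaw":0},{"x":0.15,"y":1,"z":0,"twist":0,"jaw":0},{"x":0.15,"y":1,"z":0,"twist":0,"jaw":0},{"x":0.15,"y":1,"z":0,"twist":0,"jaw":0},{"x":0.15,"y":1,"z":0,"twist":0,"jaw":0}]'
```

```text
t: 6.75
tool_pos: [0.5988, -0.1627, 0.1356]
ee_rot: [-0.002, 0.801, 0.599, -0.001]
ft_force: [0.3, 0.1, 0.5]
opening: -0.0003
finger_force: 0.0
t: 7.17
tool_pos: [0.6068, -0.1106, 0.1915]
ee_rot: [-0.0, 0.802, 0.598, 0.0]
ft_force: [0.3, -0.1, -0.8]
opening: 0.0002
finger_force: 0.0
t: 7.58
tool_pos: [0.6245, 0.016, 0.1897]
ee_rot: [-0.001, 0.801, 0.599, -0.001]
ft_force: [-0.2, 0.1, -0.9]
opening: -0.0003
finger_force: 0.0
t: 8.0
tool_pos: [0.6431, 0.1409, 0.1896]
ee_rot: [-0.001, 0.801, 0.599, -0.001]
ft_force: [0.7, -0.8, -0.0]
opening: -0.0002
finger_force: 0.0
```

```bash
python3 -m creep '[{"x":0.1,"y":0.1,"z":-0.5,"twist":0,"jaw":0},{"x":0,"y":0,"z":-1,"twist":0,"jaw":0},{"x":0,"y":0,"z":-1,"twist":0,"jaw":0},{"x":0,"y":0,"z":-1,"twist":0,"jaw":0},{"x":0,"y":0,"z":-1,"twist":0,"jaw":0}]'
python3 -m creep '[{"x":0,"y":0,"z":-0.6,"twist":0,"jaw":0},{"x":0,"y":0,"z":-0.3,"twist":0,"jaw":0},{"x":0,"y":0,"z":0,"twist":0,"jaw":0},{"x":0,"y":0,"z":0,"twist":0,"jaw":0},{"x":0,"y":0,"z":0,"twist":0,"jaw":0}]'
python3 - <<'E'
from rig import r
import numpy as np
p=r.get_obs()['tool_pos'][:2]-np.array([.583,-.0752]);k=np.pi/2-.284
print(p@[np.cos(k),np.sin(k)],p@[-np.sin(k),np.cos(k)])
E
```

```text
t: 8.42
tool_pos: [0.6453, 0.1414, 0.0759]
ee_rot: [-0.001, 0.801, 0.599, -0.001]
ft_force: [0.4, -0.7, -0.3]
opening: 0.0003
finger_force: 0.0
t: 8.83
tool_pos: [0.6482, 0.1416, 0.0579]
ee_rot: [0.001, 0.801, 0.598, 0.001]
ft_force: [0.1, 0.4, 0.6]
opening: 0.0001
finger_force: 0.0
0.22639416286738903 -0.0018897011272027066
```

```bash
python3 -m creep '[{"x":-0.06,"y":-0.15,"z":0,"twist":0,"jaw":0},{"x":-0.06,"y":-0.15,"z":0,"twist":0,"jaw":0},{"x":-0.06,"y":-0.15,"z":0,"twist":0,"jaw":0},{"x":-0.06,"y":-0.15,"z":0,"twist":0,"jaw":0},{"x":-0.05,"y":-0.15,"z":0,"twist":0,"jaw":0}]'
python3 -m creep '[{"x":-0.04,"y":-0.14,"z":0,"twist":0,"jaw":0},{"x":-0.04,"y":-0.14,"z":0,"twist":0,"jaw":0},{"x":-0.04,"y":-0.14,"z":0,"twist":0,"jaw":0},{"x":-0.04,"y":-0.14,"z":0,"twist":0,"jaw":0},{"x":-0.04,"y":-0.14,"z":0,"twist":0,"jaw":0}]'
cat > st.py <<'E'
from rig import r
import numpy as np
o=r.get_obs();p=o['tool_pos'][:2]-np.array([.583,-.0752]);k=np.pi/2-.284
print(p@[np.cos(k),np.sin(k)],p@[-np.sin(k),np.cos(k)],'F',o['ft_force']@[np.cos(k),np.sin(k),0])
E
python3 st.py
```

```text
t: 9.25
tool_pos: [0.6394, 0.1222, 0.0567]
ee_rot: [0.0, 0.801, 0.598, 0.0]
ft_force: [0.3, -0.3, -0.8]
opening: -0.0002
finger_force: 0.0
t: 9.67
tool_pos: [0.6344, 0.1055, 0.0564]
ee_rot: [-0.0, 0.801, 0.598, 0.0]
ft_force: [-0.8, 2.8, 0.7]
opening: -0.0005
finger_force: 1.4
0.1878875764941317 0.001337312488658264 F 2.467000430019358
```

```bash
python3 -m creep '[{"x":-0.03,"y":-0.12,"z":0,"twist":0,"jaw":0},{"x":-0.03,"y":-0.12,"z":0,"twist":0,"jaw":0},{"x":-0.03,"y":-0.12,"z":0,"twist":0,"jaw":0},{"x":-0.03,"y":-0.12,"z":0,"twist":0,"jaw":0},{"x":-0.03,"y":-0.12,"z":0,"twist":0,"jaw":0}]'; python3 st.py
python3 -m creep '[{"x":-0.03,"y":-0.1,"z":0,"twist":0,"jaw":0},{"x":-0.03,"y":-0.1,"z":0,"twist":0,"jaw":0},{"x":-0.03,"y":-0.08,"z":0,"twist":0,"jaw":0},{"x":0,"y":0,"z":0,"twist":0,"jaw":0},{"x":0,"y":0,"z":0,"twist":0,"jaw":0}]'; python3 st.py
```

```text
t: 10.08
tool_pos: [0.6304, 0.09, 0.0561]
ee_rot: [-0.0, 0.801, 0.598, -0.0]
ft_force: [-1.7, 2.9, 0.9]
opening: 0.0002
finger_force: 1.4
0.17189039710925402 0.0007840315867356645 F 2.340755399877526
t: 10.5
tool_pos: [0.6287, 0.0824, 0.0562]
ee_rot: [0.001, 0.801, 0.598, -0.0]
ft_force: [0.3, 0.7, 0.4]
opening: -0.0001
finger_force: 0.1
0.16409286082599756 0.00028752060649145584 F 0.7603245181516289
```

Sliding freely at about 2.5 N. I'll inch to the stop, watching the force.

```bash
python3 -m creep '[{"x":-0.01,"y":-0.05,"z":0,"twist":0,"jaw":0},{"x":-0.01,"y":-0.05,"z":0,"twist":0,"jaw":0},{"x":-0.01,"y":-0.05,"z":0,"twist":0,"jaw":0},{"x":0,"y":0,"z":0,"twist":0,"jaw":0},{"x":0,"y":0,"z":0,"twist":0,"jaw":0}]'; python3 st.py
```

```text
t: 10.92
tool_pos: [0.6278, 0.0794, 0.0562]
ee_rot: [0.0, 0.801, 0.598, -0.0]
ft_force: [0.5, 1.7, -0.1]
opening: -0.0002
finger_force: 0.9
0.1609285684904923 0.00027338165249635404 F 1.7607653635934852
```

```bash
python3 -m creep '[{"x":-0.01,"y":-0.03,"z":0,"twist":0,"jaw":0},{"x":-0.01,"y":-0.03,"z":0,"twist":0,"jaw":0},{"x":0,"y":0,"z":0,"twist":0,"jaw":0},{"x":0,"y":0,"z":0,"twist":0,"jaw":0},{"x":0,"y":0,"z":0,"twist":0,"jaw":0}]'; python3 st.py
```

```text
t: 11.33
tool_pos: [0.6274, 0.0779, 0.0562]
ee_rot: [0.0, 0.801, 0.598, 0.0]
ft_force: [0.4, 2.3, -0.9]
opening: -0.0001
finger_force: 1.1
0.15936436056583664 0.0003118726985299177 F 2.2859532515989316
```

```bash
python3 -m creep '[{"x":-0.01,"y":-0.03,"z":0,"twist":0,"jaw":0},{"x":0,"y":-0.02,"z":0,"twist":0,"jaw":0},{"x":0,"y":0,"z":0,"twist":0,"jaw":0},{"x":0,"y":0,"z":0,"twist":0,"jaw":0},{"x":0,"y":0,"z":0,"twist":0,"jaw":0}]'; python3 st.py
```

```text
t: 11.75
tool_pos: [0.6272, 0.0773, 0.0563]
ee_rot: [-0.0, 0.801, 0.598, 0.0]
ft_force: [1.9, 5.2, -1.9]
opening: 0.0003
finger_force: 2.6
0.1587563297786862 0.0003319447269165114 F 5.535417221973432
```

```bash
python3 -m creep '[{"x":-0.01,"y":-0.03,"z":0,"twist":0,"jaw":0},{"x":0,"y":-0.01,"z":0,"twist":0,"jaw":0},{"x":0,"y":0,"z":0,"twist":0,"jaw":0},{"x":0,"y":0,"z":0,"twist":0,"jaw":0},{"x":0,"y":0,"z":0,"twist":0,"jaw":0}]'; python3 st.py
```

```text
t: 12.17
tool_pos: [0.6272, 0.0773, 0.0563]
ee_rot: [-0.001, 0.801, 0.598, 0.001]
ft_force: [1.9, 7.9, -2.4]
opening: 0.0
finger_force: 3.8
0.15874047054758816 0.00032149601181047794 F 8.071220797781395
```

The bar is at its stop: the force is rising with no motion at 158.7 mm, against about 159 expected. I'll back off, lift clear, and take a last look.

```bash
python3 -m creep '[{"x":0.08,"y":0.3,"z":0,"twist":0,"jaw":0},{"x":0.2,"y":0.7,"z":0,"twist":0,"jaw":0},{"x":0.2,"y":0.8,"z":0,"twist":0,"jaw":0},{"x":0,"y":0,"z":0.8,"twist":0,"jaw":0},{"x":0,"y":0,"z":1,"twist":0,"jaw":0}]'
python3 -m creep '[{"x":0,"y":0,"z":1,"twist":0,"jaw":0},{"x":0,"y":0.5,"z":1,"twist":0,"jaw":0},{"x":0,"y":0.5,"z":1,"twist":0,"jaw":0},{"x":0,"y":0,"z":0.6,"twist":0,"jaw":0},{"x":0,"y":0,"z":0,"twist":0,"jaw":0}]'
python3 - <<'E'
from rig import r,camera
import cv2,numpy as np
a=camera('scene')['pixels'][150:290,245:405,::-1];b=camera('side')['pixels'][145:285,255:415,::-1]
cv2.imwrite('pics/f.png',cv2.resize(np.hstack([a,b]),None,fx=2.5,fy=2.5,interpolation=cv2.INTER_CUBIC))
print(r.get_obs()['qvel'].round(3),r.get_obs()['t'])
E
```

```text
t: 12.58
tool_pos: [0.6362, 0.1206, 0.0989]
ee_rot: [-0.001, 0.801, 0.599, -0.004]
ft_force: [-0.3, -0.8, -0.4]
opening: 0.0001
finger_force: 0.0
t: 13.0
tool_pos: [0.6418, 0.1459, 0.1967]
ee_rot: [0.003, 0.801, 0.599, 0.003]
ft_force: [0.4, -0.4, 0.7]
opening: 0.0001
finger_force: 0.0
[-0.006  0.031  0.04   0.007  0.002 -0.002] 13.1
```

View pics/f.png

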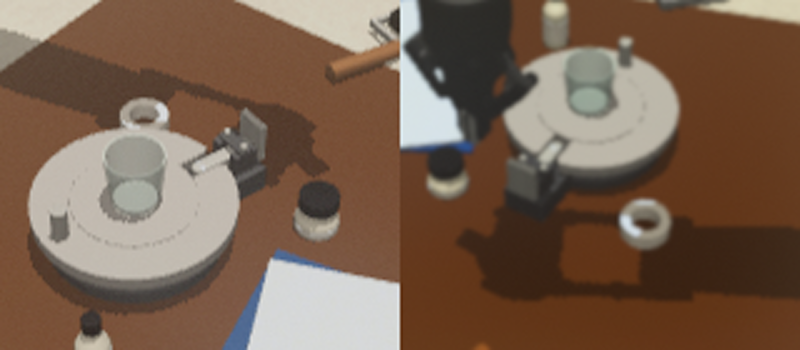

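The bar lies in the slot (left crop, (190,168)–(230,152)) with the tab against the bridge end at (252,135). The glass stands at (135,180), the bystanders are unmoved and the hand is clear.

```bash
python3 -c "
from rig import r
print(r.hand_in())"
```

```text
the job is handed in; nothing more can be done
None
```

The wheel is turned to the slot and the bar is pushed to its stop in it; the glass is still standing on the wheel, the hand is clear, and I handed in after about 13 s of robot time (no verdict was returned).

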